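# Load and start the egg steamer

## Robot

A 6-joint arm with a two-finger parallel gripper is mounted at the origin on a cart in front of the work surface, level with it; the furniture and walls round the work are solid. World frame = base frame: x ahead of the robot, y to its left, z up, the work surface at z = 0. Lengths are in m, angles in rad, forces in N, time in s.
With the tool pointing down it reaches from about 0.35 to 0.775 m from the base axis. Payload 7.3 kg.
Tool frame: the origin (TCP) lies midway between the tips of the shut fingers; the grasp point (between the pads) lies grasp_offset behind it (grasp_offset is the distance from the TCP to the grasp point, in m); z points along the fingers, y is the line along which they close (so a half turn about z gives the same grasp; the last joint's range is limited). The gripper opens to 92 mm and grips with 3 to 60 N. Pads are 19 mm wide; open, the fingers measure 130 mm over their backs; the gripper's body (75 mm by 190 mm) begins 47 mm behind the grasp point.
Start: joints at [0.99, 0.342, 1.524, -0, 1.275, -0.146], TCP at [0.221, 0.476, 0.227] pointing down, gripper open.
Joint ranges: [-2.53, 2.53], [-0.77, 2.02], [0.04, 2.7], [-1, 4.14], [0.28, 2.66], [-3.11, 3.11]. Speed limits (rad/s): [2.57, 2.57, 3.14, 3.14, 3.14, 3.14].

## Interface

Orientations are given as [roll, pitch, yaw] about the fixed x, y, z axes, in that order (R = Rz(yaw) Ry(pitch) Rx(roll)).
In Python, from cell import * gives the robot as it stands.
- The arm moves only by the tool step_arm, never from a script. Its argument "plan" is a list of rows, each a list of 5 numbers: the closure, from -1 (fully open) to 1 (shut), then the shift along the tool's x, y, z in m, then the turn about the tool's z in rad. In form: [[hand, x, y, z, twist], ...]. A call has 1 to 20 rows; each row is the pose to reach, as a shift and turn from the pose commanded when the call began, along the tool's axes at that moment; what a row does not reach only later rows make up. A row lasts 1/8 s, in which the tool goes at most 62.5 mm and 10.7 degrees, less where a joint would pass 70% of its speed; a pose out of reach is approached as far as the arm can. A call with a gripper value outside its range is refused whole. The fingers move at their own pace and stop on an object; "grip_force" is the grip in N (left out, the last holds). Time passes only in rows, so rows that repeat a pose let the fingers close. It gives the time, the measured TCP pose, the force, the opening and the grip force at its end, in the units of the state.
- observe(): the state, without advancing time (a new reading comes with each control period).
- read_camera(name): name is "scene" or "top" or "wrist"; returns a dict with "img" (420x560x3 uint8, red, green, blue), "range_z" (420x560 float32, m along the optical axis (not along the pixel's ray), 0 where there is no reading), "fx", "fy", "cx", "cy" (pixels), "R" (3x3) and "t" (3): a world point X has camera coordinates R X + t; the wrist camera has in their place "T_tool_cam" (4x4, takes a point from camera to tool coordinates, whose origin is the TCP and whose axes are the flange's). Camera axes: x right, y down, z forward; pixel columns grow to the right and rows downward; lengths in m; the calibration is good to about 2 mm. The wrist camera is an equidistant fisheye: a pixel r from the principal point sees the ray r / f radians off the axis. A picture is of the moment at which its call begins: read the wrist's pose just before it.
- hand_in(): hands the job in; it is judged then, once.
The state is a dict: "time": time; "qpos": joint angles; "qvel": joint speeds; "joint_efforts": joint torques, N m; "tool_pos": TCP position; "tool_rot": TCP orientation; "contact_force": force on the tool from outside, world axes, zero at the start; "torque": the same for the moment, N m; "opening": finger opening in m; "grip_force": force on a finger pad.
Only numpy, scipy, OpenCV 4.12 (cv2) and the standard library are available. Lean on these libraries where they do the work, as an engineer would, in place of code of your own. Each camera call takes 0.05 s, during which the arm holds its last target. There are 200 camera calls.

## Task

Get the eggs steaming: first clip the steamer's drum down to its heater (swing the wire loop over onto the drum's hook, then snap the lever down flat), because the deep lid is tight and would bring the drum up with it, then draw the lid straight up off the drum and stand it upright on the worktop. Lay every egg from the holder in a wire ring of its own on the drum's tray without squeezing any hard, push the lid back on until it is fully home, and only then turn the dial to six, the sixth mark after the end mark. Leave the latch closed, and the mug, shaker, spice jar and lemon where they stand.

Things in the scene. Friction and masses are not known exactly. Their poses are not given: they have to be found in the camera images.
- cooker: White heater base, heavy and fixed; yaw varies by 0.2 rad. Origin on the worktop under the axis of its round heating plate, z up. In its frame (mm): heating plate of radius 93, top at z = 35; dial console y = -94 to -206, x = -58 to 58, top at z = 65; steel latch foot 52 wide, 6 high, at y = 80 to 150.
- latch_pivot (a point): Axis of the latch lever's pin, at (0, 130, 18) mm in the cooker's frame; the pin runs along the cooker's x. The point has the cooker's axes.
- latch_lever (a joint): Lever angle: 0 = closed (flat, pointing along the cooker's +y, away from the drum), grows as it is raised, 1.92 = fully open (upright, leaning 17 degrees to the drum). It stays where it is left (0.025 N m friction). With the loop hooked it resists with a few N until a dead centre at 0.35 rad, then snaps to 0 and holds.
- lever_end (a point): Middle of the round bar, 8 mm thick and 18 mm wide along the pin, at the free end of the lever, 44 mm from the pivot. Pinch it across its width and it turns between the fingers.
- latch_swing (a joint): Angle of the wire loop relative to the lever: 0 = closed and hooked; -2.85 rad = laid back against its stop, away from the drum, where it rests while the latch is open. It swings freely, falls to either side of upright and passes round the lever.
- loop_pin (a point): Axis about which the loop swings: a pin on the lever 12 mm from the lever's pivot, parallel to it.
- loop_bar (a point): Middle of the loop's cross bar, 47 mm from loop_pin. The loop is a U of 4.4 mm steel wire, 46 mm wide over its two side wires; it stretches a few mm against a spring (7 N per mm). Fingertips can push it over upright; a tight pinch drags the lever along.
- keeper (a point): Where the bar lies when hooked: the corner of the lug on the drum's side (30 mm wide) and its upturned lip; the lip's inner face is 2.5 mm to the latch side of here, its top 7 mm higher. Drum's axes: +y points to the latch. With the lever open the bar drops in 3 to 9 mm to the drum's side of here; lowering the lever draws it to the lip.
- drum: Steel steaming drum, loose, 0.4 kg, on the heating plate between four small lugs (1.5 mm play). Origin at the centre of its underside, axes as the cooker's. Wall radius 74 mm; the bead where the lid comes to rest is at z = 18; tray on top at z = 66, edge chamfered 6 mm. Its tongue at -y is under a fixed hood; the keeper is at +y. Unclipped, it comes up with the lid.
- tray (a point): Centre of the drum's flat tray, drum's axes. On it four wire egg rings (28 mm across the wire's centre line, wire 5 mm thick) centred at (+-28.3, +-28.3) mm: an egg lying in one has its middle 22 mm above the tray; laid with its long axis across the radius it has the most room.
- lid: Deep steel lid, loose, 0.33 kg, radius 79 mm outside, 75.5 inside, 100 high to its flat top, knob above. Origin at the centre of the rim's plane. Home: 18 mm above the drum's origin, overlapping it by 48 mm. Spring dimples inside the rim grip the drum: 6 to 11 N to slide it up or down. The worktop right of the cooker (y -0.31 to -0.50, x 0.36 to 0.56) is clear for it.
- lid_knob (a point): On the axis of the lid's black knob, 20 mm above the lid's top; the knob is 27 mm thick and 39 mm high.
- dial (a joint): Dial angle, 0 to 4.712 rad, growing clockwise from above. Eleven marks, 27 degrees (0.4712 rad) apart: zero at the end stop (0 rad; pointer to the cooker's -x, +y corner) to ten; zero, five and ten are longer. Six = 2.827 rad. It stays where it is left (0.04 N m friction).
- dial_grip (a point): On the dial's vertical axis, 18 mm above the console; the dial is a round fluted knob 38 mm thick and 30 mm high with a white pointer line on top.
- egg_holder: Ceramic egg holder, loose, 142 x 170 x 33 mm, origin at the centre of its underside. Eggs lie in its four corner cells, at (+-33, +-52) mm, long axis along the holder's x; the dividing walls reach z = 24 (outer rim up to 33).
- mug: White mug, a bystander, 80 mm across, 91 high, origin at the centre of its underside.
- shaker: Glass shaker, a bystander, 44 mm across, 90 high, origin at the centre of its underside.
- spice_jar: Spice jar, a bystander, 42 mm across, 106 high, origin at the centre of its underside.
- lemon: Lemon, a bystander, 71 x 53 x 51 mm, origin at the centre of its underside.
- egg_a: Hen's egg, 56 mm long, 43 thick, fragile, about 62 g; origin at its middle, x along its long axis. None when this egg is absent. A grip of 4 to 8 N holds it.
- egg_b: Hen's egg, 56 mm long, 43 thick, fragile, about 62 g; origin at its middle, x along its long axis. None when this egg is absent. A grip of 4 to 8 N holds it.
- egg_c: Hen's egg, 56 mm long, 43 thick, fragile, about 62 g; origin at its middle, x along its long axis. None when this egg is absent. A grip of 4 to 8 N holds it.
- egg_d: Hen's egg, 56 mm long, 43 thick, fragile, about 62 g; origin at its middle, x along its long axis. None when this egg is absent. A grip of 4 to 8 N holds it.
Things that resemble listed ones, but are neither listed nor needed, are in the scene too. What is shaped like the egg_c but turquoise is not meant.

How it is judged:
By the outcome, as a careful person would: the job done as asked, in the order asked, and still so for the second after the job is handed in, with the robot touching nothing.
Of egg_a, egg_b, egg_c, egg_d only 2 to 4 are there at a start; the rules pass over those that are not, and their reading is None.
At some moment in a run one of egg_holder may be knocked a few centimetres aside while the robot is not near it.
Once in a run the grip may slacken for a moment while it holds something.
It also fails if it takes over 210 s, if anything falls off the work surface, if the arm or the gripper's body presses on something with over 40 N, if the wrist force passes 120 N, or if a joint passes its speed limit or range.

## Working session

There is one attempt and no reset: what is moved stays moved. The work goes in short steps, Python scripts to look and compute and a tool call to move; the robot and the scene stay as the last step left them, time stands still between calls to the robot, and variables do not carry over. Pictures are saved under pics/ and viewed, at most 14 in all, crops included, and the job is handed in when it is done.

Besides the shell and the picture viewer there is one more tool, called after "Request:" by a JSON object that holds its "name" and its "arguments". step_arm: Moves the arm, as the interface text tells. Its arguments: {"type":"object","properties":{"plan":{"type":"array","items":{"type":"array","items":{"type":"number"}}},"grip_force":{"type":"number"}},"required":["plan"]}

```bash
ls; mkdir -p pics; cat > h.py <<'E'
from cell import *
import numpy as np, cv2
def save(c,name): cv2.imwrite('pics/'+name,c['img'][:,:,::-1])
def cloud(c):
    z=c['range_z']; v,u=np.indices(z.shape)
    P=np.stack([(u-c['cx'])/c['fx']*z,(v-c['cy'])/c['fy']*z,z],-1)
    W=(P-c['t'])@c['R']; W[z<=0]=np.nan
    return W
E
python3 - <<'E'
from h import *
s=observe(); print({k:np.round(v,3) for k,v in s.items()})
for n in ['top','scene']:
    c=read_camera(n); save(c,n+'0.png'); np.savez(n+'0.npz',**c)
    print(n,c['fx'],c['cx'],c['cy'],'campos',-c['R'].T@c['t'], c['R'].round(3).tolist())
E
```

```text
pics
{'time': np.float64(0.0), 'qpos': array([ 0.99 ,  0.343,  1.525, -0.   ,  1.275, -0.146]), 'qvel': array([ 0.002, -0.001, -0.001,  0.001, -0.001,  0.001]), 'joint_efforts': array([  0.   , -43.126, -24.422,   0.072,   0.056,  -0.   ]), 'tool_pos': array([0.221, 0.476, 0.226]), 'tool_rot': array([-3.14 , -0.   ,  2.707]), 'contact_force': array([-0.049,  0.316, -0.193]), 'torque': array([0.022, 0.031, 0.044]), 'grip_force': np.float64(0.0), 'opening': np.float64(0.092)}
top 508.3340483391196 277.87491147336317 212.43445481216267 campos [ 0.36430479 -0.00209771  1.36628419] [[0.001, -1.0, -0.0], [-0.989, -0.001, -0.151], [0.151, 0.0, -0.989]]
scene 419.8707925217846 278.85522616917893 203.0672667242529 campos [-0.08406259  1.05032907  0.732911  ] [[-0.858, -0.513, 0.013], [-0.236, 0.372, -0.898], [0.456, -0.773, -0.44]]
```

View pics/top0.png

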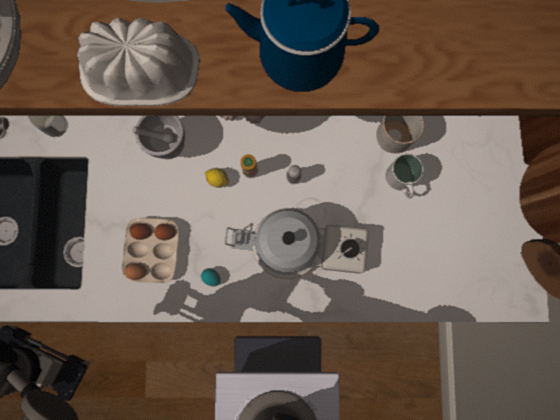

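View pics/scene0.png

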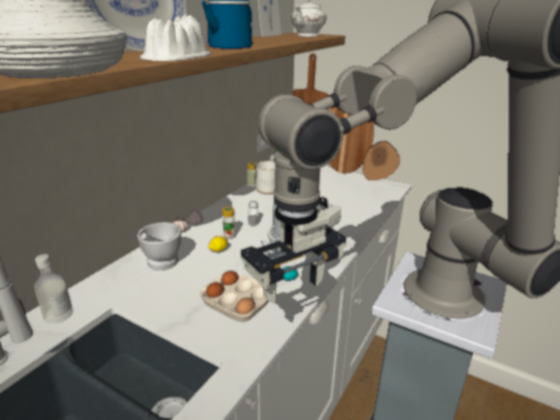

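Top view: three eggs in the holder, at (141,231), (165,231) and (134,270). The turquoise egg at (210,277) is the decoy. The steamer's lid is at (288,238), dial at (350,247), and latch at (240,236), open.

```bash
python3 - <<'E'
from h import *
c=dict(np.load('top0.npz')); W=cloud(c); img=c['img']
hsv=cv2.cvtColor(img,cv2.COLOR_RGB2HSV)
def px(u,v): return W[v,u].round(3)
for u,v in [(288,238),(300,225),(340,235),(350,247),(240,236),(228,236),(210,277),(141,231),(165,231),(134,270),(138,250),(165,270),(20,300),(215,178),(248,166),(294,174),(405,170)]: print(u,v,px(u,v))
# lid top circle
m=(np.abs(W[...,2]-0.153)<0.012)&(np.hypot(W[...,0]-px(288,238)[0],W[...,1]-px(288,238)[1])<.1)
p=W[m]; print('lid z',np.median(p[:,2]),len(p)); 
(cx,r)=cv2.minEnclosingCircle(p[:,:2].astype(np.float32)); print('lid c',cx,r, p[:,:2].mean(0))
m=(np.abs(W[...,0]-px(288,238)[0])<.05)&(np.abs(W[...,1]-px(288,238)[1])<.05)&(W[...,2]>.17); p=W[m]; print('knob',np.median(p,0),len(p),p[:,2].max())
# console
q=px(340,235); m=(np.abs(W[...,2]-.065)<.008)&(np.hypot(W[...,0]-q[0],W[...,1]-q[1])<.15); p=W[m]; print('console',len(p),cv2.minAreaRect((p[:,:2]*1000).astype(np.float32)))
q=px(350,247); m=(W[...,2]>.08)&(W[...,2]<.11)&(np.hypot(W[...,0]-q[0],W[...,1]-q[1])<.03); p=W[m]; print('dial',p.mean(0),p[:,:2].min(0),p[:,:2].max(0),np.percentile(p[:,2],[5,50,95]))
# latch
r=np.where((W[...,1]>.07)&(W[...,1]<.2)&(W[...,2]>.012)&(abs(W[...,0]-px(240,236)[0])<.06)); 
for v,u in list(zip(*r))[::3]: 
    if u<256: print((u,v),px(u,v),end=';')
# red eggs
m=cv2.inRange(hsv,(0,110,60),(14,255,255)); m[:, 190:]=0; m[:200]=0;m[290:]=0
n,l,st,ce=cv2.connectedComponentsWithStats(m)
for i in range(1,n):
    if st[i,4]>60:
        pp=W[l==i]; print('egg',ce[i],st[i],np.nanmax(pp[:,2]),np.nanmean(pp,0))
cv2.imwrite('pics/crop1.png',cv2.resize(img[190:300,110:390][:,:,::-1],None,fx=2.85,fy=2.85,interpolation=cv2.INTER_CUBIC))
E
```

```text
288 238 [ 0.483 -0.025  0.193]
300 225 [ 0.519 -0.055  0.152]
340 235 [ 0.504 -0.162  0.065]
350 247 [ 0.471 -0.182  0.095]
240 236 [0.501 0.095 0.068]
228 236 [ 0.508  0.133 -0.002]
210 277 [0.397 0.173 0.045]
141 231 [0.515 0.354 0.052]
165 231 [0.515 0.291 0.057]
134 270 [0.414 0.368 0.053]
138 250 [0.469 0.372 0.008]
165 270 [0.416 0.298 0.007]
20 300 [ 0.337  0.682 -0.001]
215 178 [0.656 0.165 0.053]
248 166 [0.675 0.074 0.107]
294 174 [ 0.659 -0.043  0.086]
405 170 [ 0.689 -0.349  0.009]
lid z 0.15163629018102293 2562
lid c (0.4858248233795166, -0.025817470625042915) 0.07360464334487915 [ 0.48441866 -0.02464323]
knob [ 0.48549647 -0.0252635   0.19231087] 116 0.19817721783393144
console 1662 ((470.70751953125, -141.60043334960938), (180.01792907714844, 120.36949920654297), 89.1407470703125)
dial [ 0.46871573 -0.18277321  0.09501511] [ 0.4506192 -0.2035989] [ 0.48878651 -0.1640137 ] [0.08662639 0.09582757 0.09988138]
(np.int64(237), np.int64(223)) [0.541 0.108 0.013];(np.int64(228), np.int64(227)) [0.525 0.128 0.056];(np.int64(228), np.int64(228)) [0.522 0.127 0.062];(np.int64(23
[... 3386 characters left out ...]
0.482 0.123 0.044];(np.int64(237), np.int64(244)) [0.484 0.107 0.022];(np.int64(245), np.int64(244)) [0.482 0.084 0.042];(np.int64(248), np.int64(244)) [0.482 0.076 0.044];(np.int64(228), np.int64(245)) [0.479 0.127 0.051];(np.int64(231), np.int64(245)) [0.48  0.121 0.041];(np.int64(234), np.int64(245)) [0.481 0.114 0.032];(np.int64(233), np.int64(246)) [0.478 0.116 0.029];egg [138.28229665 231.15789474] [130 224  18  15 209] 0.06091080857196884 [0.51476516 0.36151592 0.05108244]
egg [162.97222222 231.92592593] [154 225  20  15 216] 0.059361832743107086 [0.5129422 0.2973379 0.0501559]
egg [133.78571429 271.29017857] [125 264  19  15 224] 0.06162525855160087 [0.41092685 0.36897076 0.05000334]
```

View pics/crop1.png

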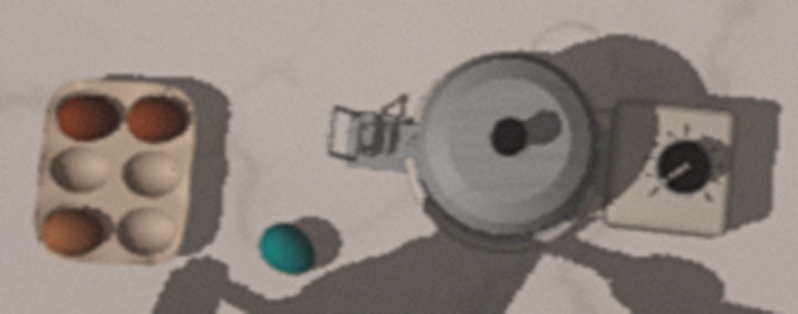

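```bash
cat >> h.py <<'E'
def to(x,y,z,psi=None):
    "tool-frame shift for world TCP target (tool pointing down), psi = tool yaw"
    s=observe(); p=s['tool_pos']; a=s['tool_rot'][2]
    d=np.array([x,y,z])-p; tw=0 if psi is None else (a-psi+np.pi)%(2*np.pi)-np.pi
    r=[np.cos(a)*d[0]+np.sin(a)*d[1], np.sin(a)*d[0]-np.cos(a)*d[1], -d[2], tw]
    print(np.round(r,4)); return r
def wrist(name=None):
    from scipy.spatial.transform import Rotation as Ro
    s=observe(); c=read_camera('wrist'); 
    if name: save(c,name)
    z=c['range_z']; v,u=np.indices(z.shape)
    X=(u-c['cx'])/c['fx'];Y=(v-c['cy'])/c['fy']; th=np.hypot(X,Y)+1e-9
    P=np.stack([np.tan(th)*X/th*z,np.tan(th)*Y/th*z,z],-1)
    T=c['T_tool_cam']; P=P@T[:3,:3].T+T[:3,3]
    W=P@Ro.from_euler('xyz',s['tool_rot']).as_matrix().T+s['tool_pos']; W[z<=0]=np.nan
    return c,W
YAW=-0.1
def ck(W,o=(0.485,-0.025),yaw=YAW):
    "world -> cooker frame"
    d=W-np.array([o[0],o[1],0]); c,s=np.cos(yaw),np.sin(yaw)
    return np.stack([c*d[...,0]+s*d[...,1],-s*d[...,0]+c*d[...,1],d[...,2]],-1)
def wk(x,y,z,o=(0.485,-0.025),yaw=YAW):
    c,s=np.cos(yaw),np.sin(yaw); return np.array([o[0]+c*x-s*y,o[1]+s*x+c*y,z])
E
python3 - <<'E'
from h import *
to(.49,.14,.26,1.471)
c=read_camera('wrist'); print(c['T_tool_cam'].round(3),c['fx'],c['cx'],c['cy'],observe()['time'])
E
```

```text
[-0.3855 -0.1913 -0.0339  1.2358]
[[-0.001 -0.97  -0.244  0.066]
 [ 1.    -0.001 -0.001 -0.   ]
 [ 0.001 -0.244  0.97  -0.156]
 [ 0.     0.     0.     1.   ]] 325.19226210127806 286.6232182081416 211.05480626926553 0.15
```

Request:
{"name": "step_arm", "arguments": {"plan": [[1,-0.06,-0.03,-0.034,0.18],[1,-0.115,-0.06,-0.034,0.36],[1,-0.17,-0.085,-0.034,0.53],[1,-0.22,-0.11,-0.034,0.7],[1,-0.28,-0.14,-0.034,0.88],[1,-0.33,-0.165,-0.034,1.06],[1,-0.385,-0.191,-0.034,1.236],[1,-0.385,-0.191,-0.034,1.236],[1,-0.385,-0.191,-0.034,1.236],[1,-0.385,-0.191,-0.034,1.236]], "grip_force": 6}}

```text
time: 1.4
tool_pos: [0.4891, 0.1419, 0.2608]
tool_rot: [-3.141, -0.0, 1.473]
contact_force: [0.4, 0.1, -0.0]
opening: 0.0009
grip_force: 0.0
```

```bash
python3 - <<'E'
from h import *
c,W=wrist('w1.png'); s=observe(); print(s['tool_pos'],s['tool_rot'])
K=ck(W)*1000; np.savez('w1.npz',img=c['img'],W=W)
m=(K[...,1]>75)&(K[...,1]<200)&(abs(K[...,0])<40)&(K[...,2]>10)&(K[...,2]<100)
v,u=np.where(m); print(u.min(),u.max(),v.min(),v.max())
u0,u1,v0,v1=u.min()-15,u.max()+15,v.min()-15,v.max()+15
cv2.imwrite('pics/w1c.png',cv2.resize(c['img'][v0:v1,u0:u1][:,:,::-1],None,fx=3,fy=3)[:600,:800]); print(u0,v0)
# profile along centre strips
for x0 in (-20,0,20):
    mm=m&(abs(K[...,0]-x0)<3); p=K[mm]; p=p[np.argsort(p[:,1])]
    print(x0,[(int(a[1]),int(a[2])) for a in p[::max(1,len(p)//45)]])
E
```

```text
[0.48909265 0.14195572 0.26086804] [-3.14158571e+00 -2.34528129e-04  1.47336357e+00]
278 319 197 263
263 182
-20 [(89, 12), (90, 14), (136, 24), (136, 25), (136, 25), (136, 25), (138, 26), (138, 26), (138, 29), (139, 31), (139, 26), (139, 26), (140, 25), (140, 26), (141, 23), (141, 34), (141, 24), (141, 35), (141, 37), (143, 40), (144, 42), (144, 43), (146, 45), (147, 49), (147, 50), (148, 51), (149, 53), (149, 53), (150, 55), (151, 60), (151, 60), (153, 60), (154, 65), (154, 65), (155, 67), (155, 68), (156, 69), (156, 69), (156, 69), (157, 67), (157, 68), (157, 68), (157, 69), (157, 69), (157, 67), (157, 67), (158, 67), (158, 68), (158, 69), (158, 66), (159, 66), (159, 66), (159, 66), (159, 67)]
0 [(106, 51), (108, 42), (108, 44), (109, 48), (109, 41), (109, 42), (118, 63), (118, 64), (120, 63), (120, 65), (121, 63), (121, 64), (122, 63), (122, 64), (123, 63), (123, 63), (124, 61), (124, 62), (124, 50), (124, 58), (124, 51), (125, 60), (125, 60), (125, 48), (125, 45), (125, 46), (125, 46), (126, 38), (126, 40), (126, 36), (127, 37), (127, 33), (127, 30), (127, 21), (127, 31), (128, 32), (128, 28), (129, 21), (129, 23), (130, 21), (131, 20), (132, 18), (132, 20), (133, 18), (136, 25), (136, 27), (138, 26), (139, 25), (139, 25), (140, 24), (140, 22), (141, 23), (155, 67), (156, 68), (156, 67), (157, 68), (158, 67), (158, 65), (158, 66)]
20 [(136, 24), (136, 26), (136, 26), (138, 27), (138, 29), (139, 30), (139, 26), (139, 32), (140, 25), (140, 32), (141, 33), (142, 37), (142, 39), (142, 35), (144, 35), (144, 41), (144, 43), (145, 45), (146, 46), (146, 48), (147, 48), (147, 49), (148, 48), (149, 53), (149, 48), (149, 54), (149, 55), (151, 56), (151, 58), (151, 59), (152, 62), (153, 60), (154, 64), (154, 66), (154, 67), (155, 67), (155, 67), (156, 68), (156, 68), (156, 68), (157, 68), (157, 68), (157, 69), (157, 69), (157, 69), (157, 66), (158, 67), (158, 67), (158, 67), (158, 68)]
```

View pics/w1c.png

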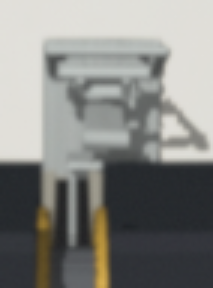

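Request:
{"name": "step_arm", "arguments": {"plan": [[1,0.022,0.013,0.06,0],[1,0.022,0.013,0.12,0],[1,0.022,0.013,0.18,0],[1,0.022,0.013,0.2,0],[1,0.022,0.013,0.2,0],[1,0.01,0.013,0.2,0],[1,0.0,0.013,0.2,0],[1,-0.01,0.013,0.2,0],[1,-0.018,0.013,0.2,0],[1,-0.026,0.013,0.2,0],[1,-0.03,0.013,0.2,0],[1,-0.03,0.013,0.19,0],[1,-0.035,0.013,0.189,0],[1,-0.042,0.013,0.189,0],[1,-0.05,0.013,0.189,0],[1,-0.057,0.013,0.189,0],[1,-0.064,0.013,0.189,0],[1,-0.064,0.013,0.189,0],[1,-0.04,0.013,0.14,0],[1,0.02,0.013,0.08,0]]}}

```text
time: 3.95
tool_pos: [0.5033, 0.1434, 0.166]
tool_rot: [-3.141, 0.0, 1.468]
contact_force: [1.3, 1.9, -0.5]
opening: 0.0004
grip_force: 0.0
```

```bash
python3 - <<'E'
from h import *
c,W=wrist('w2.png'); s=observe(); print(s['tool_pos'])
K=ck(W)*1000
m=(K[...,1]>75)&(K[...,1]<200)&(abs(K[...,0])<40)&(K[...,2]>10)&(K[...,2]<100)
v,u=np.where(m); print(u.min(),u.max(),v.min(),v.max())
cv2.imwrite('pics/w2c.png',cv2.resize(c['img'][v.min()-15:v.max()+15,u.min()-20:u.max()+20][:,:,::-1],None,fx=4,fy=4)[:600,:800])
for x0 in (-20,0,20):
    p=K[m&(abs(K[...,0]-x0)<3)]; p=p[np.argsort(p[:,1])]
    print(x0,[(int(a[1]),int(a[2])) for a in p[::max(1,len(p)//40)]])
E
```

```text
[0.50636554 0.1491895  0.17237485]
262 309 229 318
-20 [(136, 26), (136, 26), (137, 26), (137, 26), (137, 26), (137, 27), (137, 25), (137, 26), (138, 26), (138, 26), (138, 27), (138, 28), (138, 25), (138, 26), (139, 26), (139, 26), (139, 28), (139, 28), (139, 25), (139, 25), (139, 26), (139, 26), (140, 26), (140, 27), (140, 24), (140, 25), (140, 25), (140, 25), (140, 25), (140, 25)]
0 [(75, 56), (75, 59), (75, 61), (75, 77), (76, 56), (76, 52), (76, 75), (76, 72), (76, 74), (76, 62), (76, 55), (76, 72), (76, 71), (76, 71), (76, 51), (76, 53), (77, 80), (77, 50), (77, 46), (77, 49), (78, 47), (79, 48), (80, 47), (82, 47), (83, 47), (129, 21), (129, 21), (129, 22), (129, 20), (130, 21), (130, 22), (130, 20), (131, 21), (131, 22), (131, 20), (132, 21), (132, 21), (132, 19), (132, 20), (133, 20), (135, 25), (135, 26), (136, 26), (136, 25), (137, 26), (137, 26), (137, 26), (138, 26), (138, 27), (138, 25), (139, 26), (139, 28), (139, 25), (139, 26), (140, 26), (140, 24), (140, 27), (140, 25)]
20 [(136, 25), (136, 25), (136, 26), (136, 26), (137, 27), (137, 25), (137, 26), (137, 26), (137, 26), (138, 27), (138, 25), (138, 26), (138, 26), (138, 26), (139, 27), (139, 24), (139, 25), (139, 25), (139, 25), (139, 26), (140, 24), (140, 24), (140, 25)]
```

View pics/w2c.png

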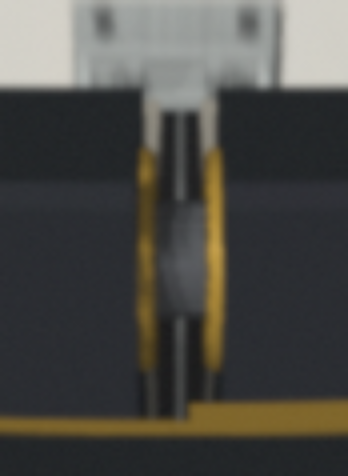

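Loop has left its laid-back place. I'll back off and check from the top camera.

Request:
{"name": "step_arm", "arguments": {"plan": [[1,0.06,0,-0.03,0],[1,0.12,0,-0.06,0],[1,0.18,0,-0.06,0],[1,0.18,0,-0.06,0]]}}

```text
time: 4.5
tool_pos: [0.5207, 0.3265, 0.2247]
tool_rot: [3.141, -0.001, 1.476]
contact_force: [-0.2, -1.7, -0.0]
opening: 0.0002
grip_force: 0.0
```

```bash
python3 - <<'E'
from h import *
c=read_camera('top'); W=cloud(c); K=ck(W)*1000
m=(K[...,1]>78)&(K[...,1]<170)&(abs(K[...,0])<35)&(K[...,2]>8)&(K[...,2]<100)
for x0 in (-20,-13,0,13,20):
    p=K[m&(abs(K[...,0]-x0)<4)]; p=p[np.argsort(p[:,1])]
    print(x0,[(int(a[1]),int(a[2])) for a in p])
a=cv2.resize(c['img'][205:275,205:290][:,:,::-1],None,fx=6,fy=6,interpolation=cv2.INTER_CUBIC)
w,_=wrist(); b=cv2.resize(w['img'][100:400,180:400][:,:,::-1],(290,420))
cv2.imwrite('pics/t3.png',np.hstack([a,b]))
E
```

```text
-20 [(78, 39), (78, 38), (79, 36), (81, 36), (81, 36), (81, 37), (83, 33), (84, 34), (84, 36), (86, 32), (86, 34), (86, 37), (89, 32), (89, 29), (95, 8), (96, 51), (96, 49), (98, 51), (99, 50), (101, 45), (102, 45), (104, 10), (104, 43), (104, 46), (106, 8), (106, 8), (107, 45), (107, 44), (110, 41), (110, 38), (112, 44), (112, 38), (114, 14), (115, 41), (118, 39), (120, 11), (121, 36), (123, 36), (126, 35), (129, 33), (129, 31), (130, 8), (132, 32), (132, 25), (134, 32), (135, 29), (137, 26), (137, 28), (139, 8), (140, 29), (140, 26), (144, 11)]
-13 [(79, 45), (79, 34), (82, 51), (82, 40), (82, 33), (82, 42), (84, 46), (84, 35), (85, 33), (87, 43), (87, 32), (87, 46), (87, 30), (89, 47), (89, 51), (90, 35), (90, 29), (92, 50), (92, 47), (94, 46), (95, 43), (96, 50), (97, 54), (97, 47), (99, 50), (100, 47), (100, 51), (102, 52), (102, 47), (105, 45), (105, 47), (107, 58), (107, 59), (108, 42), (115, 8), (115, 8), (121, 8), (121, 10), (123, 21), (126, 18), (128, 23), (128, 14), (128, 9), (130, 26), (131, 19), (131, 22), (133, 25), (133, 25), (134, 8), (136, 24), (137, 33), (138, 27), 
[... 1213 characters left out ...]
30, 25), (130, 28), (131, 20), (132, 31), (132, 27), (134, 17), (135, 30), (136, 29), (136, 22), (138, 29), (138, 24), (141, 28), (141, 24), (142, 22), (145, 9)]
20 [(83, 38), (83, 32), (83, 37), (85, 31), (86, 31), (88, 32), (88, 36), (88, 31), (96, 45), (98, 49), (98, 44), (98, 49), (100, 42), (101, 46), (101, 45), (104, 44), (106, 43), (106, 46), (108, 48), (109, 45), (111, 47), (112, 42), (114, 10), (114, 41), (115, 37), (117, 36), (118, 35), (120, 34), (120, 33), (121, 10), (123, 37), (124, 14), (125, 36), (127, 8), (127, 12), (128, 34), (130, 10), (131, 37), (134, 31), (135, 8), (136, 29), (137, 28), (137, 23), (138, 32), (139, 22), (139, 26), (142, 22), (143, 21), (146, 12), (149, 9)]
```

View pics/t3.png

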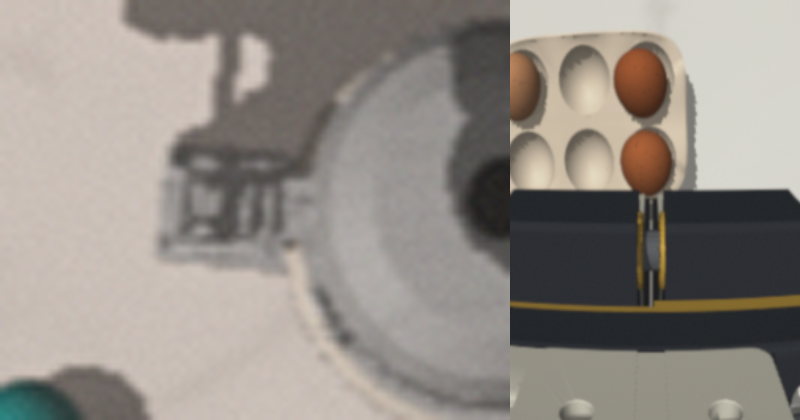

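Loop bar now rests behind the lip (bar about y_c 97, z 49; lip at 107). Next I pinch the lever end and draw it down.

Request:
{"name": "step_arm", "arguments": {"plan": [[0.1,-0.06,0.002,0.03,0],[0.1,-0.12,0.002,0.06,0],[0.1,-0.18,0.002,0.09,0],[0.1,-0.225,0.002,0.12,0],[0.1,-0.231,0.002,0.14,0],[0.1,-0.231,0.002,0.16,0],[0.1,-0.231,0.002,0.171,0],[0.1,-0.231,0.002,0.171,0],[0.6,-0.231,0.002,0.171,0],[1,-0.231,0.002,0.171,0],[1,-0.231,0.002,0.171,0],[1,-0.231,0.002,0.171,0],[1,-0.231,0.002,0.171,0]], "grip_force": 8}}

```text
time: 6.22
tool_pos: [0.4973, 0.0929, 0.0541]
tool_rot: [-3.136, 0.001, 1.472]
contact_force: [-8.8, -0.6, 7.0]
opening: 0.0183
grip_force: 8.1
```

Request:
{"name": "step_arm", "arguments": {"plan": [[1,0.006,-0.002,-0.002,0],[1,0.012,-0.003,-0.002,0],[1,0.018,-0.003,-0.0015,0],[1,0.0235,-0.003,-0.0005,0],[1,0.029,-0.003,0.0015,0],[1,0.034,-0.003,0.004,0],[1,0.039,-0.003,0.0075,0],[1,0.043,-0.003,0.011,0],[1,0.047,-0.003,0.016,0],[1,0.05,-0.003,0.02,0],[1,0.052,-0.003,0.024,0],[1,0.0535,-0.003,0.028,0],[1,0.055,-0.003,0.033,0],[1,0.0555,-0.003,0.037,0],[1,0.056,-0.003,0.042,0],[1,0.056,-0.003,0.043,0],[1,0.056,-0.003,0.043,0]]}}

```text
time: 8.35
tool_pos: [0.5029, 0.1487, 0.0108]
tool_rot: [3.141, -0.0, 1.471]
contact_force: [1.8, -0.2, -1.5]
opening: 0.0175
grip_force: 8.0
```

Request:
{"name": "step_arm", "arguments": {"plan": [[0.1,0,0,0,0],[0.1,0,0,0,0],[0.1,0,0,-0.03,0],[0.1,0.02,0,-0.09,0],[0.1,0.08,0,-0.15,0],[0.1,0.14,0,-0.21,0],[0.1,0.16,0,-0.23,0],[0.1,0.16,0,-0.23,0]]}}

```text
time: 9.35
tool_pos: [0.5193, 0.3108, 0.2443]
tool_rot: [3.136, -0.004, 1.474]
contact_force: [0.4, 0.0, -0.3]
opening: 0.0412
grip_force: 0.0
```

```bash
python3 - <<'E'
from h import *
import cell; print(getattr(cell,'grasp_offset',None), [k for k in dir(cell) if not k.startswith('_')])
c=read_camera('top'); W=cloud(c); K=ck(W)*1000
m=(K[...,1]>78)&(K[...,1]<190)&(abs(K[...,0])<35)&(K[...,2]>8)&(K[...,2]<100)
for x0 in (-20,0,20):
    p=K[m&(abs(K[...,0]-x0)<4)]; p=p[np.argsort(p[:,1])]
    print(x0,[(int(a[1]),int(a[2])) for a in p])
print(observe()['tool_pos']); to(.4855,-.0255,.25)
E
```

```text
0.0188 ['IKError', 'grasp_offset', 'hand_in', 'observe', 'read_camera']
-20 [(81, 38), (81, 28), (82, 27), (84, 30), (84, 34), (84, 33), (86, 36), (86, 30), (87, 32), (89, 31), (89, 33), (89, 27), (89, 33), (92, 13), (95, 9), (96, 8), (101, 10), (101, 13), (104, 48), (106, 49), (107, 50), (107, 43), (109, 44), (110, 45), (112, 44), (112, 36), (114, 9), (115, 42), (115, 35), (118, 38), (118, 29), (121, 32), (121, 31), (122, 9), (124, 26), (124, 23), (127, 21), (127, 17), (130, 16), (130, 18), (133, 12), (136, 9), (136, 9), (136, 9), (139, 9), (142, 10)]
0 [(85, 49), (85, 44), (85, 53), (85, 47), (88, 44), (88, 49), (88, 47), (88, 46), (90, 49), (91, 48), (91, 50), (93, 45), (93, 49), (93, 53), (96, 49), (96, 39), (96, 45), (98, 50), (98, 47), (99, 42), (101, 47), (101, 46), (101, 49), (103, 49), (104, 46), (104, 44), (106, 51), (106, 49), (106, 44), (108, 60), (108, 51), (109, 52), (109, 51), (111, 56), (111, 52), (112, 52), (116, 9), (125, 13), (126, 23), (126, 24), (127, 19), (129, 24), (129, 18), (130, 20), (132, 21), (132, 24), (132, 23), (134, 22), (134, 21), (135, 16), (139, 25)
[... 249 characters left out ...]
 13), (162, 18), (162, 14), (164, 18), (165, 14), (165, 16), (167, 19), (167, 15), (167, 20), (167, 21), (170, 18), (170, 20), (170, 13), (172, 22), (172, 18), (173, 18), (175, 20), (175, 21), (175, 17), (177, 18)]
20 [(85, 36), (86, 34), (86, 35), (88, 33), (88, 30), (92, 10), (95, 9), (98, 43), (105, 50), (106, 48), (106, 43), (109, 51), (109, 45), (111, 10), (112, 41), (112, 43), (114, 8), (114, 42), (115, 37), (116, 9), (117, 37), (118, 29), (120, 32), (121, 31), (123, 26), (126, 20), (127, 9), (129, 23), (129, 20), (132, 11), (132, 13), (135, 10), (141, 8), (141, 9), (143, 10), (143, 10), (146, 11), (149, 8), (181, 8)]
[0.51897376 0.31011737 0.24315326]
[-0.3373 -0.0006 -0.0068  0.    ]
```

Latch closed: lever flat at z about 20, bar drawn to the lip. Now the lid.

Request:
{"name": "step_arm", "arguments": {"plan": [[-0.3,-0.06,0,-0.007,0],[-0.3,-0.12,0,-0.007,0],[-0.3,-0.18,0,-0.007,0],[-0.3,-0.24,0,-0.007,0],[-0.3,-0.3,0,-0.007,0],[-0.3,-0.337,-0.001,-0.007,0],[-0.3,-0.337,-0.001,0.02,0],[-0.3,-0.337,-0.001,0.055,0],[-0.3,-0.337,-0.001,0.08,0],[-0.3,-0.337,-0.001,0.086,0],[-0.3,-0.337,-0.001,0.086,0],[1,-0.337,-0.001,0.086,0],[1,-0.337,-0.001,0.086,0],[1,-0.337,-0.001,0.086,0],[1,-0.337,-0.001,0.086,0],[1,-0.337,-0.001,0.086,0]], "grip_force": 40}}

```text
time: 11.4
tool_pos: [0.4843, -0.0273, 0.155]
tool_rot: [3.141, -0.0, 1.471]
contact_force: [0.5, 0.2, 0.3]
opening: 0.0266
grip_force: 40.0
```

Request:
{"name": "step_arm", "arguments": {"plan": [[1,0,0,-0.006,0],[1,0,0,-0.012,0],[1,0,0,-0.018,0],[1,0,0,-0.024,0],[1,0,0,-0.03,0],[1,0,0,-0.036,0],[1,0,0,-0.042,0],[1,0,0,-0.048,0],[1,0,0,-0.055,0],[1,0,0,-0.065,0],[1,0,0,-0.08,0],[1,0,0,-0.08,0],[1,0,0,-0.08,0]]}}

```text
time: 13.02
tool_pos: [0.4838, -0.0272, 0.2346]
tool_rot: [-3.141, -0.0, 1.471]
contact_force: [0.1, -0.6, -4.4]
opening: 0.0263
grip_force: 40.0
```

```bash
python3 - <<'E'
from h import *
c=read_camera('top'); W=cloud(c); K=ck(W)*1000
m=(K[...,1]>85)&(K[...,1]<180)&(abs(K[...,0])<6)&(K[...,2]>8)&(K[...,2]<100)
p=K[m]; p=p[np.argsort(p[:,1])]; print([(int(a[1]),int(a[2])) for a in p][::3])
to(.46,-.41,.235); print(observe()['tool_pos'],observe()['contact_force'])
E
```

```text
[(101, 45), (104, 43), (106, 44), (106, 46), (108, 51), (111, 54), (112, 51), (122, 11), (125, 12), (126, 28), (127, 22), (129, 24), (131, 21), (132, 21), (135, 19), (139, 11), (140, 20), (142, 21), (144, 26), (146, 17), (148, 17), (150, 22), (151, 17), (153, 20), (155, 19), (157, 21), (158, 21), (159, 21), (162, 24), (164, 18), (165, 19), (167, 17), (169, 19), (171, 21), (173, 20), (175, 16), (175, 20)]
[-0.3832  0.0146 -0.0006  0.    ]
[ 0.48370906 -0.02725296  0.23439648] [-0.58123212 -0.78218439 -3.6753931 ]
```

Request:
{"name": "step_arm", "arguments": {"plan": [[1,-0.03,0.001,0,0],[1,-0.08,0.003,0,0],[1,-0.13,0.005,0,0],[1,-0.18,0.007,0,0],[1,-0.23,0.009,0,0],[1,-0.28,0.011,0,0],[1,-0.33,0.013,0,0],[1,-0.37,0.015,0,0],[1,-0.383,0.015,0,0],[1,-0.383,0.015,0.03,0],[1,-0.383,0.015,0.07,0],[1,-0.383,0.015,0.1,0],[1,-0.383,0.015,0.12,0],[1,-0.383,0.015,0.127,0],[1,-0.383,0.015,0.13,0],[1,-0.383,0.015,0.132,0],[1,-0.383,0.015,0.132,0]]}}

```text
time: 15.2
tool_pos: [0.461, -0.41, 0.1035]
tool_rot: [3.141, 0.001, 1.471]
contact_force: [-0.3, -0.1, -4.0]
opening: 0.0262
grip_force: 40.0
```

Request:
{"name": "step_arm", "arguments": {"plan": [[1,0,0,0.001,0],[1,0,0,0.002,0],[1,0,0,0.002,0]]}}

```text
time: 15.58
tool_pos: [0.461, -0.4105, 0.1018]
tool_rot: [3.14, 0.001, 1.471]
contact_force: [-0.5, -1.9, 2.7]
opening: 0.0264
grip_force: 40.0
```

Request:
{"name": "step_arm", "arguments": {"plan": [[-0.4,0,0,0,0],[-0.4,0,0,0,0],[-0.4,0,0,0,0],[-0.4,0,0,-0.06,0],[-0.4,0,0,-0.12,0],[-0.4,0.06,0,-0.15,0],[-0.4,0.12,0,-0.15,0],[-0.4,0.18,0,-0.15,0],[-0.4,0.24,0,-0.15,0],[-0.4,0.3,0,-0.15,0],[-0.4,0.36,0,-0.15,0],[-0.4,0.38,0,-0.17,0],[-0.4,0.38,0,-0.17,0]]}}

```text
time: 17.2
tool_pos: [0.4994, -0.0305, 0.2721]
tool_rot: [3.139, 0.0, 1.474]
contact_force: [-0.2, -0.1, -0.0]
opening: 0.0643
grip_force: 0.0
```

```bash
python3 - <<'E'
from h import *
c,W=wrist('tray.png'); K=ck(W,o=(.484,-.027))
print(observe()['tool_pos'])
m=(abs(K[...,2]-.101)<.012)&(np.hypot(K[...,0],K[...,1])<.1)
p=W[m]; print('tray z',np.percentile(p[:,2],[5,25,50,75,95]),cv2.minEnclosingCircle(p[:,:2].astype(np.float32)))
cv2.imwrite('pics/tray_c.png',cv2.resize(c['img'][60:330,130:430][:,:,::-1],None,fx=2,fy=2))
c=read_camera('top'); W=cloud(c); print('lid',W[(abs(W[...,1]+.41)<.1)&(abs(W[...,0]-.46)<.1)&(W[...,2]>.09)&(W[...,2]<.11)].mean(0))
to(.46,.31,.25,1.55)
E
```

```text
[ 0.49890293 -0.0315806   0.27113593]
tray z [0.09723468 0.09970329 0.10046065 0.1012319  0.10502669] ((0.48377832770347595, -0.023409608751535416), 0.0744323581457138)
lid [ 0.46139964 -0.40248224  0.09832873]
[ 0.3367 -0.0725  0.0205 -0.079 ]
```

View pics/tray_c.png

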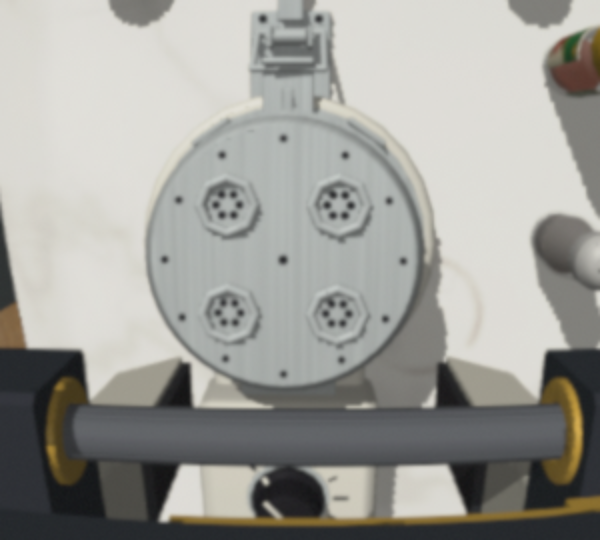

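Clear view of the tray: centre hole at full-image (271.5,190), rings at (244.5,163.5), (299.5,163.5), (244.5,217.5), (298.5,217.5). Latch closed at top.

Request:
{"name": "step_arm", "arguments": {"plan": [[-0.4,0.06,-0.01,0.02,-0.04],[-0.4,0.12,-0.03,0.02,-0.079],[-0.4,0.18,-0.045,0.02,-0.079],[-0.4,0.24,-0.06,0.02,-0.079],[-0.4,0.3,-0.072,0.02,-0.079],[-0.4,0.337,-0.072,0.02,-0.079],[-0.4,0.337,-0.072,0.02,-0.079],[-0.4,0.337,-0.072,0.02,-0.079]]}}

```text
time: 18.3
tool_pos: [0.461, 0.3092, 0.25]
tool_rot: [-3.14, 0.001, 1.548]
contact_force: [-0.7, -0.7, 0.3]
opening: 0.064
grip_force: 0.0
```

```bash
cat >> h.py <<'E'
def ray(c,pos,rot,u,v,z):
    "wrist pixel -> world point on plane z"
    from scipy.spatial.transform import Rotation as Ro
    R=Ro.from_euler('xyz',rot).as_matrix(); T=c['T_tool_cam']
    X=(u-c['cx'])/c['fx'];Y=(v-c['cy'])/c['fy']; th=np.hypot(X,Y)+1e-9
    d=R@T[:3,:3]@np.array([np.sin(th)*X/th,np.sin(th)*Y/th,np.cos(th)]); o=R@T[:3,3]+pos
    return o+d*(z-o[2])/d[2]
E
python3 - <<'E'
from h import *
s=observe(); print(s['tool_pos'],s['tool_rot'])
c,W=wrist('hold.png'); np.savez('hold.npz',img=c['img'],W=W)
P=[.4989,-.0316,.2711];R=[3.139,0,1.474]
for u,v in [(271.5,190),(244.5,163.5),(299.5,163.5),(244.5,217.5),(298.5,217.5)]: print('tray',ray(c,P,R,u,v,.103).round(4))
hsv=cv2.cvtColor(c['img'],cv2.COLOR_RGB2HSV)
m=cv2.inRange(hsv,(0,110,40),(16,255,255)); m=cv2.morphologyEx(m,cv2.MORPH_OPEN,np.ones((3,3)))
n,l,st,ce=cv2.connectedComponentsWithStats(m)
for i in range(1,n):
    if st[i,4]<300: continue
    p=W[l==i]; ct=max(cv2.findContours((l==i).astype(np.uint8),0,1)[0],key=cv2.contourArea)
    # equator outline ray cast
    E=np.array([ray(c,s['tool_pos'],s['tool_rot'],*q[0],.034)[:2] for q in ct])
    print('egg',ce[i].round(),st[i,4],'top',np.nanpercentile(p[:,2],[50,90,98,100]).round(4),p[np.nanargmax(p[:,2])].round(3),cv2.fitEllipse((E*1000).astype(np.float32)))
cv2.imwrite('pics/hold_v.png',c['img'][:,:,::-1])
# height profile across first eggs' world x at their y
for y0 in (.36,.30):
    q=W[(abs(W[...,1]-y0)<.003)&(abs(W[...,0]-.46)<.11)]; 
    b=np.round(q[:,0]/.004).astype(int); print(y0,[(int(k*4),int(1000*np.median(q[b==k,2]))) for k in np.unique(b)])
E
```

```text
[0.46097387 0.30917484 0.25003871] [-3.14026736e+00  1.27546229e-03  1.54839954e+00]
tray [ 0.4836 -0.0248  0.103 ]
tray [0.4594 0.0049 0.103 ]
tray [ 0.5143 -0.0007  0.103 ]
tray [ 0.4524 -0.0508  0.103 ]
tray [ 0.5082 -0.0563  0.103 ]
egg [ 65. 113.] 15485 top [-0.9006 -0.8974 -0.8953  0.3325] [0.399 0.347 0.332] ((144.5115509033203, 434.743896484375), (228.4257354736328, 378.51953125), 22.825952529907227)
egg [134.  78.] 324 top [-0.901  -0.8971 -0.8955 -0.8934] [-0.234  0.588 -0.893] ((275.7830810546875, 451.6402587890625), (24.370975494384766, 41.77189636230469), 147.87049865722656)
egg [242. 135.] 1236 top [0.0484 0.0527 0.0541 0.0553] [0.413 0.371 0.055] ((409.4367370605469, 371.03277587890625), (39.28403854370117, 51.30134201049805), 176.2998504638672)
egg [333. 141.] 1296 top [0.0489 0.0535 0.055  0.0561] [0.516 0.361 0.056] ((514.5408325195312, 361.5585632324219), (40.59355163574219, 52.20121383666992), 0.3503837287425995)
egg [332. 195.] 1203 top [0.0485 0.0533 0.0544 0.0557] [0.509 0.3   0.056] ((512.7786865234375, 298.0208435058594), (40.46755599975586, 51.76862716674805
[... 705 characters left out ...]
, 37), (540, 23), (544, 28), (548, 30), (552, 31), (560, -1), (564, -1), (568, -1)]
0.3 [(352, -1), (356, -1), (360, 0), (364, 0), (368, 356), (372, 357), (376, 357), (380, 29), (384, 28), (388, 26), (392, 21), (396, 17), (400, 14), (404, 11), (408, 11), (412, 11), (416, 12), (420, 13), (424, 293), (428, 287), (432, 24), (436, 25), (440, 25), (444, 21), (448, 17), (452, 13), (456, 12), (460, 11), (464, 11), (468, 11), (472, 12), (476, 14), (480, 18), (484, 24), (488, 25), (492, 285), (496, 337), (500, 337), (504, 337), (508, 337), (512, 337), (516, 337), (520, 337), (524, 352), (528, 356), (532, 356), (536, 356), (540, 333), (544, 356), (548, 356), (556, -1), (560, -1), (564, -1), (568, -1)]
```

View pics/hold_v.png

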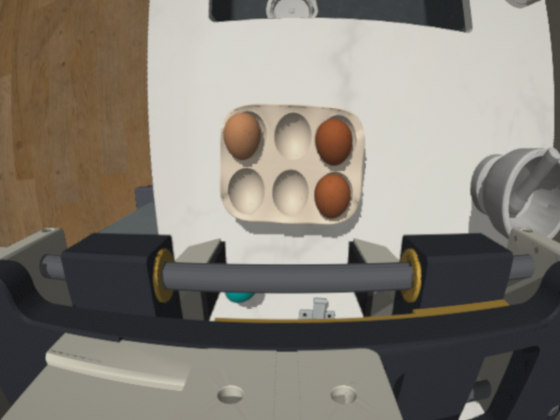

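Three eggs (brown, orange-brown) at (242,135), (333,141), (332,195). The turquoise one at (238,293) sits outside the holder and is the decoy. Start with the egg at (333,141).

Request:
{"name": "step_arm", "arguments": {"plan": [[-0.3,0.03,0.03,0.05,0.038],[-0.3,0.0535,0.052,0.1,0.038],[-0.3,0.0535,0.052,0.15,0.038],[-0.3,0.0535,0.052,0.19,0.038],[-0.3,0.0535,0.052,0.21,0.038],[-0.3,0.0535,0.052,0.217,0.038],[-0.3,0.0535,0.052,0.219,0.038],[-0.3,0.0535,0.052,0.219,0.038]], "grip_force": 6}}

```text
time: 19.35
tool_pos: [0.5146, 0.3631, 0.0331]
tool_rot: [3.14, -0.001, 1.511]
contact_force: [0.3, 0.9, -0.2]
opening: 0.0599
grip_force: 0.0
```

Request:
{"name": "step_arm", "arguments": {"plan": [[-0.3,0,0,0.001,0],[-0.3,0,0,0.002,0],[-0.3,0,0,0.002,0],[0.1,0,0,0.002,0],[0.3,0,0,0.002,0],[0.5,0,0,0.002,0],[0.5,0,0,0.002,0],[0.5,0,0,0.002,0]]}}

```text
time: 20.35
tool_pos: [0.5143, 0.3632, 0.0301]
tool_rot: [3.141, -0.0, 1.512]
contact_force: [2.5, 0.0, -1.0]
opening: 0.0423
grip_force: 6.0
```

Request:
{"name": "step_arm", "arguments": {"plan": [[0.5,0,0,-0.005,0],[0.5,0,0,-0.01,0],[0.5,0,0,-0.02,0],[0.5,0,0,-0.04,0],[0.5,0,0,-0.06,0],[0.5,0,0,-0.06,0]], "grip_force": 7}}

```text
time: 21.1
tool_pos: [0.5147, 0.3638, 0.0921]
tool_rot: [3.138, -0.002, 1.512]
contact_force: [0.0, -0.5, -0.8]
opening: 0.0423
grip_force: 7.0
```

```bash
python3 - <<'E'
from h import *
s=observe(); print(s['tool_pos'],s['contact_force'],s['opening'],s['grip_force'])
c,W=wrist('egg1.png')
hsv=cv2.cvtColor(c['img'],cv2.COLOR_RGB2HSV); m=cv2.inRange(hsv,(0,110,40),(16,255,255))
d=np.hypot(W[...,0]-s['tool_pos'][0],W[...,1]-s['tool_pos'][1]); p=W[(m>0)&(d<.05)]; print(len(p),p[:,2].max(),p.mean(0))
o=np.array([.4838,-.0245])
for yaw in (-.1,):
  for a in [(-1,-1),(1,-1),(-1,1),(1,1)]: print(a,wk(a[0]*.0283,a[1]*.0283,0,o,yaw).round(4), 'psi', (np.arctan2(a[1],a[0])+np.pi/2+yaw)%np.pi)
to(.4838,-.0245,.2)
E
```

```text
[0.51473726 0.36377038 0.09208937] [ 0.01523532 -0.54174856 -0.82358012] 0.042305133727166246 6.999929551966488
4130 0.17340529109050604 [0.51437897 0.3733979  0.10892221]
(-1, -1) [ 0.4528 -0.0498  0.    ] psi 2.2561944901923447
(1, -1) [ 0.5091 -0.0555  0.    ] psi 0.6853981633974483
(-1, 1) [0.4585 0.0065 0.    ] psi 0.6853981633974482
(1, 1) [0.5148 0.0008 0.    ] psi 2.2561944901923447
[-0.3889 -0.0073 -0.1093  0.    ]
```

Request:
{"name": "step_arm", "arguments": {"plan": [[0.5,-0.04,-0.004,-0.05,0],[0.5,-0.09,-0.008,-0.078,-0.1],[0.5,-0.14,-0.013,-0.078,-0.22],[0.5,-0.19,-0.018,-0.078,-0.35],[0.5,-0.24,-0.022,-0.078,-0.48],[0.5,-0.29,-0.026,-0.078,-0.61],[0.5,-0.34,-0.031,-0.078,-0.744],[0.5,-0.39,-0.036,-0.078,-0.744],[0.5,-0.4165,-0.0375,-0.078,-0.744],[0.5,-0.4165,-0.0375,-0.078,-0.744],[0.5,-0.4165,-0.0375,-0.05,-0.744],[0.5,-0.4165,-0.0375,-0.038,-0.744],[0.5,-0.4165,-0.0375,-0.034,-0.744],[0.5,-0.4165,-0.0375,-0.034,-0.744]]}}

```text
time: 22.9
tool_pos: [0.4519, -0.0499, 0.124]
tool_rot: [3.141, -0.0, 2.256]
contact_force: [-0.1, 1.4, 0.0]
opening: 0.0425
grip_force: 7.0
```

Request:
{"name": "step_arm", "arguments": {"plan": [[0.5,0,0,0.002,0],[0.5,0,0,0.003,0],[0.5,0,0,0.0035,0],[0.5,0,0,0.0035,0]]}}

```text
time: 23.4
tool_pos: [0.4517, -0.05, 0.1212]
tool_rot: [3.141, -0.0, 2.256]
contact_force: [-2.5, 4.6, 6.6]
opening: 0.0427
grip_force: 7.0
```

Request:
{"name": "step_arm", "arguments": {"plan": [[0.05,0,0,0.002,0],[-0.1,0,0,0.002,0],[-0.3,0,0,0.002,0],[-0.3,0,0,0.002,0],[-0.3,0,0,-0.03,0],[-0.3,0,0,-0.08,0],[-0.3,0,0,-0.12,0],[-0.3,0,0,-0.12,0]]}}

```text
time: 24.4
tool_pos: [0.4534, -0.0509, 0.2433]
tool_rot: [3.138, 0.005, 2.256]
contact_force: [-0.1, -0.4, -0.3]
opening: 0.0595
grip_force: 0.0
```

```bash
cat >> h.py <<'E'
def eggs(c,s,W,zc=None):
    hsv=cv2.cvtColor(c['img'],cv2.COLOR_RGB2HSV); m=cv2.inRange(hsv,(0,110,40),(16,255,255)); m=cv2.morphologyEx(m,cv2.MORPH_OPEN,np.ones((3,3)))
    n,l,st,ce=cv2.connectedComponentsWithStats(m)
    for i in range(1,n):
        p=W[l==i]; t=np.nanpercentile(p[:,2],98)
        if st[i,4]<300 or t<.03 or t>.2: continue
        ct=max(cv2.findContours((l==i).astype(np.uint8),0,1)[0],key=cv2.contourArea)
        E=np.array([ray(c,s['tool_pos'],s['tool_rot'],*q[0],t-.021)[:2] for q in ct])
        e=cv2.fitEllipse((E*1000).astype(np.float32)); print('egg px',ce[i].round(),'top',t.round(4),'c',np.round(e[0],1),'ax',np.round(e[1],1),'long-axis psi',np.round(np.deg2rad(e[2])+np.pi/2,2))
def topeggs():
    c=read_camera('top'); W=cloud(c); hsv=cv2.cvtColor(c['img'],cv2.COLOR_RGB2HSV); m=cv2.inRange(hsv,(0,110,60),(14,255,255)); m[:190]=0;m[300:]=0;m[:,:100]=0;m[:,400:]=0
    n,l,st,ce=cv2.connectedComponentsWithStats(m)
    for i in range(1,n):
        if st[i,4]>60: p=W[l==i]; print('top-egg',ce[i].round(),np.nanmean(p,0).round(4),np.nanpercentile(p[:,2],95).round(4))
E
python3 - <<'E'
from h import *
s=observe(); c,W=wrist('p1.png'); eggs(c,s,W); topeggs(); print(s['tool_pos'])
to(.5128,.298,.12,1.51)
E
```

```text
egg px [490.  18.] top 0.0539 c [512.4 298.6] ax [39.8 61.7] long-axis psi 4.57
egg px [288. 202.] top 0.147 c [451.6 -47.8] ax [40.9 52.8] long-axis psi 2.3
top-egg [163. 232.] [0.5126 0.2965 0.0504] 0.0571
top-egg [134. 272.] [0.4099 0.369  0.0491] 0.0572
[ 0.4533852  -0.05086013  0.24328311]
[0.231  0.2678 0.1201 0.7458]
```

Request:
{"name": "step_arm", "arguments": {"plan": [[-0.3,0.033,0.038,0,0.12],[-0.3,0.066,0.077,0,0.24],[-0.3,0.1,0.115,0.01,0.37],[-0.3,0.133,0.153,0.03,0.5],[-0.3,0.166,0.192,0.05,0.62],[-0.3,0.2,0.23,0.08,0.746],[-0.3,0.231,0.268,0.11,0.746],[-0.3,0.231,0.268,0.13,0.746],[-0.3,0.231,0.268,0.17,0.746],[-0.3,0.231,0.268,0.2,0.746],[-0.3,0.231,0.268,0.211,0.746],[-0.3,0.231,0.268,0.213,0.746],[-0.3,0.231,0.268,0.213,0.746],[0.1,0.231,0.268,0.213,0.746],[0.3,0.231,0.268,0.213,0.746],[0.5,0.231,0.268,0.213,0.746],[0.5,0.231,0.268,0.213,0.746],[0.5,0.231,0.268,0.213,0.746]], "grip_force": 6}}

```text
time: 26.75
tool_pos: [0.5136, 0.2983, 0.0281]
tool_rot: [3.14, -0.001, 1.51]
contact_force: [-0.5, 0.7, 6.1]
opening: 0.0421
grip_force: 6.0
```

Request:
{"name": "step_arm", "arguments": {"plan": [[0.5,0,0,-0.005,0],[0.5,0,0,-0.01,0],[0.5,0,0,-0.025,0],[0.5,0,0,-0.06,0],[0.5,-0.02,0.001,-0.1,0.05],[0.5,-0.07,0.003,-0.127,0.18],[0.5,-0.12,0.006,-0.127,0.31],[0.5,-0.17,0.008,-0.127,0.44],[0.5,-0.22,0.01,-0.127,0.57],[0.5,-0.27,0.013,-0.127,0.7],[0.5,-0.32,0.016,-0.127,0.825],[0.5,-0.353,0.017,-0.127,0.825],[0.5,-0.353,0.017,-0.115,0.825],[0.5,-0.353,0.017,-0.1,0.825],[0.5,-0.353,0.017,-0.096,0.825],[0.5,-0.353,0.017,-0.096,0.825]], "grip_force": 7}}

```text
time: 28.75
tool_pos: [0.5084, -0.0544, 0.123]
tool_rot: [-3.141, 0.001, 0.686]
contact_force: [-0.1, 0.2, -1.3]
opening: 0.0421
grip_force: 7.0
```

Request:
{"name": "step_arm", "arguments": {"plan": [[0.5,0.0,0.001,0.002,0],[0.5,0,0.001,0.003,0],[0.5,0,0.001,0.0035,0],[0.5,0,0.001,0.0035,0]]}}

```text
time: 29.25
tool_pos: [0.5097, -0.0562, 0.1202]
tool_rot: [3.141, -0.001, 0.685]
contact_force: [1.4, 0.5, 1.7]
opening: 0.0422
grip_force: 7.0
```

Request:
{"name": "step_arm", "arguments": {"plan": [[0.5,0,0,0.001,0],[0.5,0,0,0.001,0],[0.05,0,0,0.0005,0],[-0.1,0,0,0.0005,0],[-0.25,0,0,0.0005,0],[-0.25,0,0,0.0005,0],[-0.25,0,0,-0.03,0],[-0.25,0,0,-0.08,0],[-0.25,0,0,-0.12,0],[-0.25,0,0,-0.12,0]]}}

```text
time: 30.5
tool_pos: [0.5108, -0.0565, 0.243]
tool_rot: [3.136, -0.004, 0.685]
contact_force: [0.5, -0.8, -0.6]
opening: 0.0571
grip_force: 0.0
```

```bash
python3 - <<'E'
from h import *
s=observe(); c,W=wrist('p2.png'); eggs(c,s,W); topeggs(); print(s['tool_pos'])
to(.4094,.371,.0305,1.51)
E
```

```text
egg px [15. 66.] top 0.0535 c [408.2 372.6] ax [39.4 62.4] long-axis psi 1.78
egg px [283. 205.] top 0.1463 c [509.4 -53.8] ax [40.7 52.9] long-axis psi 3.85
top-egg [297. 254.] [ 0.45   -0.0464  0.1499] 0.1512
top-egg [134. 272.] [0.4101 0.3689 0.0495] 0.0567
[ 0.51075261 -0.05652403  0.24303567]
[ 0.1931 -0.3937  0.209  -0.8252]
```

Request:
{"name": "step_arm", "arguments": {"plan": [[-0.25,0.024,-0.049,0,-0.13],[-0.25,0.048,-0.098,0,-0.26],[-0.25,0.072,-0.147,0.01,-0.39],[-0.25,0.096,-0.196,0.03,-0.52],[-0.25,0.12,-0.245,0.05,-0.65],[-0.25,0.145,-0.295,0.07,-0.78],[-0.25,0.17,-0.345,0.09,-0.825],[-0.25,0.193,-0.393,0.11,-0.825],[-0.25,0.193,-0.393,0.13,-0.825],[-0.25,0.193,-0.393,0.17,-0.825],[-0.25,0.193,-0.393,0.2,-0.825],[-0.25,0.193,-0.393,0.209,-0.825],[-0.25,0.193,-0.393,0.211,-0.825],[-0.25,0.193,-0.393,0.211,-0.825],[0.1,0.193,-0.393,0.211,-0.825],[0.3,0.193,-0.393,0.211,-0.825],[0.5,0.193,-0.393,0.211,-0.825],[0.5,0.193,-0.393,0.211,-0.825],[0.5,0.193,-0.393,0.211,-0.825]], "grip_force": 6}}

```text
time: 32.98
tool_pos: [0.4106, 0.3707, 0.0295]
tool_rot: [3.14, -0.001, 1.51]
contact_force: [0.1, -0.6, 5.8]
opening: 0.0423
grip_force: 6.0
```

Request:
{"name": "step_arm", "arguments": {"plan": [[0.5,0,0,-0.005,0],[0.5,0,0,-0.01,0],[0.5,0,0,-0.025,0],[0.5,0,0,-0.06,0],[0.5,-0.02,0.004,-0.1,0.05],[0.5,-0.07,0.014,-0.127,0.18],[0.5,-0.12,0.023,-0.127,0.31],[0.5,-0.17,0.033,-0.127,0.44],[0.5,-0.22,0.043,-0.127,0.57],[0.5,-0.27,0.052,-0.127,0.7],[0.5,-0.32,0.062,-0.127,0.825],[0.5,-0.3605,0.07,-0.127,0.825],[0.5,-0.3605,0.07,-0.127,0.825],[0.5,-0.3605,0.07,-0.11,0.825],[0.5,-0.3605,0.07,-0.096,0.825],[0.5,-0.3605,0.07,-0.096,0.825]], "grip_force": 7}}

```text
time: 34.98
tool_pos: [0.4573, 0.007, 0.1242]
tool_rot: [-3.14, 0.001, 0.686]
contact_force: [-0.5, 0.3, -1.5]
opening: 0.0418
grip_force: 7.0
```

Request:
{"name": "step_arm", "arguments": {"plan": [[0.5,0.0,0.001,0.002,0],[0.5,0,0.001,0.003,0],[0.5,0,0.001,0.004,0],[0.5,0,0.001,0.004,0]]}}

```text
time: 35.48
tool_pos: [0.4595, 0.0054, 0.1215]
tool_rot: [3.14, -0.002, 0.685]
contact_force: [2.5, -0.3, 2.6]
opening: 0.0416
grip_force: 7.0
```

Request:
{"name": "step_arm", "arguments": {"plan": [[0.5,0,0,0.001,0],[0.5,0,0,0.001,0],[0.05,0,0,0.0005,0],[-0.1,0,0,0.0005,0],[-0.25,0,0,0.0005,0],[-0.25,0,0,0.0005,0],[-0.25,0,0,-0.03,0],[-0.25,0,0,-0.08,0],[-0.25,-0.02,0.03,-0.12,0],[-0.25,-0.04,0.06,-0.12,0],[-0.25,-0.04,0.06,-0.12,0]]}}

```text
time: 36.85
tool_pos: [0.4658, -0.0681, 0.2411]
tool_rot: [3.141, -0.0, 0.682]
contact_force: [0.5, 0.1, -0.2]
opening: 0.0577
grip_force: 0.0
```

```bash
python3 - <<'E'
from h import *
s=observe(); c,W=wrist('p3.png'); eggs(c,s,W); topeggs(); print(s['tool_pos'],s['tool_rot'])
t=read_camera('top'); a=cv2.resize(t['img'][205:275,215:300][:,:,::-1],(400,330)); b=cv2.resize(c['img'][60:330,130:430][:,:,::-1],(400,330)); cv2.imwrite('pics/p3v.png',np.hstack([a,b]))
W=cloud(t); q=W[(abs(W[...,1]+.41)<.12)&(abs(W[...,0]-.46)<.12)&(W[...,2]>.085)&(W[...,2]<.115)]; print('lid',len(q),cv2.minEnclosingCircle(q[:,:2].astype(np.float32)))
to(.461,-.4105,.2,1.471)
E
```

```text
egg px [307. 156.] top 0.1458 c [509.6 -53.9] ax [40.9 52.5] long-axis psi 3.85
egg px [214. 158.] top 0.1454 c [459.3   7. ] ax [40.7 52. ] long-axis psi 3.81
egg px [259. 204.] top 0.1466 c [452.1 -47.9] ax [42.2 53.9] long-axis psi 2.38
[ 0.46581791 -0.06807769  0.24109792] [ 3.14080939e+00 -1.54803787e-04  6.81905478e-01]
lid 2473 ((0.4622052311897278, -0.40469151735305786), 0.0750177800655365)
[-0.2213  0.2644  0.0404 -0.7863]
```

View pics/p3v.png

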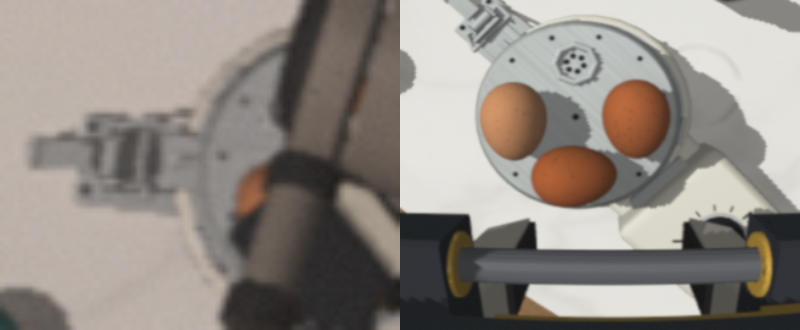

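All three eggs lie in their own rings with the lid-side latch closed. Fetch the lid.

Request:
{"name": "step_arm", "arguments": {"plan": [[-0.3,-0.037,0.044,0,-0.13],[-0.3,-0.074,0.088,0,-0.26],[-0.3,-0.11,0.132,0,-0.39],[-0.3,-0.148,0.176,0,-0.52],[-0.3,-0.185,0.22,0,-0.65],[-0.3,-0.221,0.264,0,-0.786],[-0.3,-0.221,0.264,0,-0.786],[-0.3,-0.221,0.264,0.04,-0.786],[-0.3,-0.221,0.264,0.09,-0.786],[-0.3,-0.221,0.264,0.125,-0.786],[-0.3,-0.221,0.264,0.138,-0.786],[-0.3,-0.221,0.264,0.138,-0.786],[1,-0.221,0.264,0.138,-0.786],[1,-0.221,0.264,0.138,-0.786],[1,-0.221,0.264,0.138,-0.786],[1,-0.221,0.264,0.138,-0.786],[1,-0.221,0.264,0.138,-0.786]], "grip_force": 40}}

```text
time: 39.12
tool_pos: [0.4615, -0.4107, 0.1032]
tool_rot: [3.141, 0.0, 1.471]
contact_force: [0.2, 0.9, 3.4]
opening: 0.0267
grip_force: 40.0
```

Request:
{"name": "step_arm", "arguments": {"plan": [[1,0,0,-0.02,0],[1,0,0,-0.07,0],[1,0,0,-0.12,0],[1,0,0,-0.16,0],[1,0,0,-0.165,0],[1,0.04,-0.002,-0.165,0],[1,0.09,-0.004,-0.165,0],[1,0.14,-0.006,-0.165,0],[1,0.19,-0.008,-0.165,0],[1,0.24,-0.01,-0.165,0],[1,0.29,-0.012,-0.165,0],[1,0.34,-0.014,-0.165,0],[1,0.374,-0.016,-0.165,0],[1,0.384,-0.016,-0.165,0],[1,0.384,-0.016,-0.165,0],[1,0.384,-0.016,-0.165,0]]}}

```text
time: 41.12
tool_pos: [0.4837, -0.0279, 0.2672]
tool_rot: [-3.14, 0.0, 1.47]
contact_force: [-0.0, -0.2, -4.0]
opening: 0.0265
grip_force: 40.0
```

```bash
python3 - <<'E'
from h import *
s=observe(); print(s['tool_pos'],s['tool_rot'],s['contact_force'],s['opening'],s['time']); to(.4841,-.0273,.215,1.471)
E
```

```text
[ 0.48372543 -0.02789914  0.26716755] [-3.14041327e+00  2.55862498e-04  1.46975883e+00] [-0.04366275 -0.16126298 -4.01918233] 0.026521190611723047 41.125
[ 0.0006  0.0003  0.0522 -0.0012]
```

Request:
{"name": "step_arm", "arguments": {"plan": [[1,0.0006,0,0.02,0],[1,0.0006,0,0.04,0],[1,0.0006,0,0.055,0],[1,0.0006,0,0.062,0],[1,0.0006,0,0.067,0],[1,0.0006,0,0.072,0],[1,0.0006,0,0.072,0]]}}

```text
time: 42.0
tool_pos: [0.4839, -0.0263, 0.1958]
tool_rot: [-3.141, -0.0, 1.471]
contact_force: [0.1, -0.8, -3.7]
opening: 0.0263
grip_force: 40.0
```

Request:
{"name": "step_arm", "arguments": {"plan": [[1,0,0,0.006,0],[1,0,0,0.012,0],[1,0,0,0.018,0],[1,0,0,0.024,0],[1,0,0,0.03,0],[1,0,0,0.034,0],[1,0,0,0.037,0],[1,0,0,0.039,0],[1,0,0,0.039,0]]}}

```text
time: 43.12
tool_pos: [0.4839, -0.0263, 0.1565]
tool_rot: [-3.141, -0.0, 1.471]
contact_force: [2.7, -1.0, -2.5]
opening: 0.0261
grip_force: 40.0
```

Request:
{"name": "step_arm", "arguments": {"plan": [[1,0,0,0.001,0],[1,0,0,0.0015,0],[1,0,0,0.002,0],[1,0,0,0.002,0]]}}

```text
time: 43.62
tool_pos: [0.4842, -0.0268, 0.1562]
tool_rot: [3.14, 0.001, 1.471]
contact_force: [-0.6, -4.7, 9.2]
opening: 0.0262
grip_force: 40.0
```

Request:
{"name": "step_arm", "arguments": {"plan": [[1,0,0,0.001,0],[1,0,0,0.002,0],[1,0,0,0.002,0]]}}

```text
time: 44.0
tool_pos: [0.4843, -0.0268, 0.1561]
tool_rot: [3.139, 0.001, 1.471]
contact_force: [-6.9, -3.5, 26.2]
opening: 0.0263
grip_force: 40.0
```

Lid is home (hard stop, 26 N). Release and look at the dial.

Request:
{"name": "step_arm", "arguments": {"plan": [[1,0,0,-0.004,0],[1,0,0,-0.004,0],[-0.3,0,0,-0.004,0],[-0.3,0,0,-0.004,0],[-0.3,0,0,-0.004,0],[-0.3,0,0,-0.06,0],[-0.3,0,0,-0.118,0],[-0.3,-0.06,0,-0.118,0],[-0.3,-0.12,0,-0.118,0],[-0.3,-0.156,0,-0.118,0],[-0.3,-0.156,0,-0.118,0],[-0.3,-0.156,0,-0.118,0]]}}

```text
time: 45.5
tool_pos: [0.4683, -0.1809, 0.2707]
tool_rot: [-3.141, -0.001, 1.471]
contact_force: [0.4, 0.4, -0.5]
opening: 0.0596
grip_force: 0.0
```

```bash
python3 - <<'E'
from h import *
s=observe(); c,W=wrist(); print(s['tool_pos'],s['tool_rot'])
m=(abs(W[...,0]-.468)<.04)&(abs(W[...,1]+.18)<.04)&(W[...,2]>.085)&(W[...,2]<.105)
p=W[m]; v,u=np.where(m); print('dial',p.mean(0),cv2.minEnclosingCircle(p[:,:2].astype(np.float32)),u.mean(),v.mean())
u0,v0=int(u.mean()),int(v.mean()); print(u0,v0)
g=c['img']; mm=(g.max(2)<75); cs=cv2.findContours(mm.astype(np.uint8),cv2.RETR_EXTERNAL,1)[0]
k=[q for q in cs if cv2.pointPolygonTest(q,(u0,v0),True)>-8 and cv2.contourArea(q)>300]
for q in k: (x,y),r=cv2.minEnclosingCircle(q); print('blob',x,y,r,ray(c,s['tool_pos'],s['tool_rot'],x,y,.095))
cv2.imwrite('pics/dial.png',cv2.resize(g[v0-45:v0+45,u0-60:u0+60][:,:,::-1],None,fx=6,fy=6,interpolation=cv2.INTER_CUBIC))
t=read_camera('top'); Wt=cloud(t); q=Wt[(np.hypot(Wt[...,0]-.484,Wt[...,1]+.025)<.08)&(Wt[...,2]>.12)&(Wt[...,2]<.17)]; print('lid top z',np.median(q[:,2]))
E
```

```text
[ 0.46829622 -0.18094322  0.27071638] [-3.14115892e+00 -8.73038319e-04  1.47059405e+00]
dial [ 0.46723463 -0.18423487  0.09391421] ((0.4670301079750061, -0.1854095458984375), 0.020063024014234543) 286.9507722007722 196.61293436293437
286 196
blob 287.3507080078125 193.29141235351562 20.752695083618164 [ 0.46802739 -0.18050496  0.095     ]
lid top z 0.1504347099421426
```

View pics/dial.png

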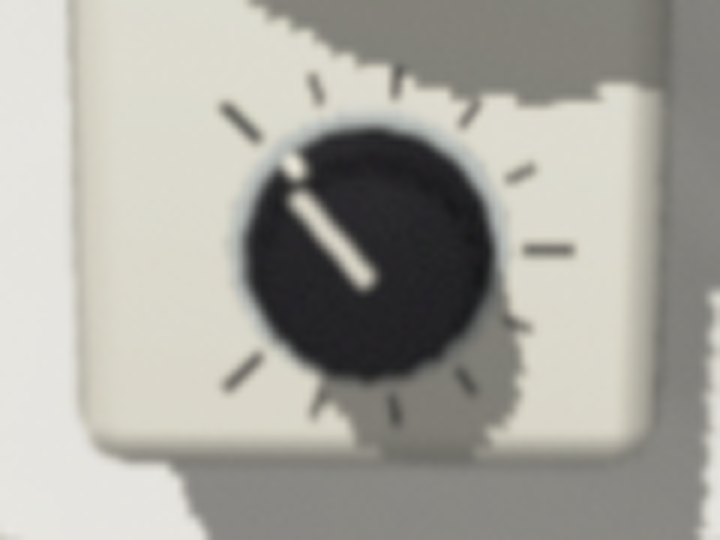

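Pointer stands at zero (upper-left long mark). Five is the long mark at right (550,250), and six is the one after it at (518,325), reached clockwise. I'll turn it in three grasps of 0.942 rad.

Request:
{"name": "step_arm", "arguments": {"plan": [[-0.3,-0.001,0,0.0,-0.16],[-0.3,-0.001,0,0.03,-0.32],[-0.3,-0.001,0,0.08,-0.471],[-0.3,-0.001,0,0.13,-0.471],[-0.3,-0.001,0,0.17,-0.471],[-0.3,-0.001,0,0.19,-0.471],[-0.3,-0.001,0,0.199,-0.471],[-0.3,-0.001,0,0.199,-0.471],[0.8,-0.001,0,0.199,-0.471],[0.8,-0.001,0,0.199,-0.471],[0.8,-0.001,0,0.199,-0.471],[0.8,-0.001,0,0.199,-0.471],[0.8,-0.001,0,0.199,-0.471]], "grip_force": 15}}

```text
time: 47.22
tool_pos: [0.4677, -0.183, 0.0726]
tool_rot: [-3.141, 0.0, 1.942]
contact_force: [-4.3, -2.3, 6.1]
opening: 0.0377
grip_force: 15.0
```

Request:
{"name": "step_arm", "arguments": {"plan": [[0.8,0,0,0,0.12],[0.8,0,0,0,0.24],[0.8,0,0,0,0.36],[0.8,0,0,0,0.48],[0.8,0,0,0,0.6],[0.8,0,0,0,0.72],[0.8,0,0,0,0.84],[0.8,0,0,0,0.942],[0.8,0,0,0,0.942],[0.8,0,0,0,0.942],[-0.2,0,0,0,0.942],[-0.2,0,0,0,0.942],[-0.2,0,0,0,0.942],[-0.2,0,0,0,0.79],[-0.2,0,0,0,0.63],[-0.2,0,0,0,0.47],[-0.2,0,0,0,0.31],[-0.2,0,0,0,0.15],[-0.2,0,0,0,0],[-0.2,0,0,0,0]]}}

```text
time: 49.72
tool_pos: [0.4681, -0.1823, 0.0717]
tool_rot: [-3.141, -0.001, 1.941]
contact_force: [0.5, 0.0, 0.1]
opening: 0.055
grip_force: 0.0
```

Request:
{"name": "step_arm", "arguments": {"plan": [[0.8,0,0,0,0],[0.8,0,0,0,0],[0.8,0,0,0,0],[0.8,0,0,0,0],[0.8,0,0,0,0.12],[0.8,0,0,0,0.24],[0.8,0,0,0,0.36],[0.8,0,0,0,0.48],[0.8,0,0,0,0.6],[0.8,0,0,0,0.72],[0.8,0,0,0,0.84],[0.8,0,0,0,0.942],[0.8,0,0,0,0.942],[0.8,0,0,0,0.942]]}}

```text
time: 51.48
tool_pos: [0.4695, -0.1829, 0.0719]
tool_rot: [3.139, -0.001, 1.002]
contact_force: [5.2, -2.8, -4.9]
opening: 0.0376
grip_force: 15.0
```

Request:
{"name": "step_arm", "arguments": {"plan": [[-0.2,0,0,0,0],[-0.2,0,0,0,0],[-0.2,0,0,0,0],[-0.2,0,0,-0.06,0],[-0.2,0,0,-0.12,-0.16],[-0.2,0,0,-0.18,-0.32],[-0.2,0,0,-0.2,-0.471],[-0.2,0,0,-0.2,-0.471],[-0.2,0,0,-0.2,-0.471]]}}

```text
time: 52.6
tool_pos: [0.4676, -0.1821, 0.2704]
tool_rot: [-3.139, -0.001, 1.468]
contact_force: [0.3, 0.3, -0.7]
opening: 0.0555
grip_force: 0.0
```

```bash
cat > dial.py <<'E'
from h import *
import sys
s=observe(); c,W=wrist(); g=c['img']; print(s['tool_pos'],s['tool_rot'][2],s['contact_force'])
C=np.array([.4678,-.1815])
pts=[];z=.0955
for v in range(150,240):
    for u in range(240,335):
        if g[v,u].min()>110:
            p=ray(c,s['tool_pos'],s['tool_rot'],u,v,z)[:2]
            if np.hypot(*(p-C))<.0165: pts.append(p)
pts=np.array(pts); vx,vy,x0,y0=cv2.fitLine((pts*1000).astype(np.float32),2,0,.01,.01).ravel()
d=np.array([vx,vy]); m=pts.mean(0); 
if d@(m-C)<0: d=-d
a=np.arctan2(d[1],d[0])-YAW; print(len(pts),m,'dial angle',(np.deg2rad(135)-a)%(2*np.pi),'by centre',(np.deg2rad(135)+YAW-np.arctan2(*(m-C)[::-1]))%(2*np.pi))
cv2.imwrite('pics/'+sys.argv[1],cv2.resize(g[151:241,226:346][:,:,::-1],None,fx=6,fy=6,interpolation=cv2.INTER_CUBIC))
E
python3 dial.py dial2.png
```

```text
[ 0.46759882 -0.1821402   0.27042739] 1.467978674085401 [ 0.27625522  0.32775979 -0.74419251]
65 [ 0.47566054 -0.18257953] dial angle 1.9774010419825823 by centre 2.3926755024012127
```

View pics/dial2.png

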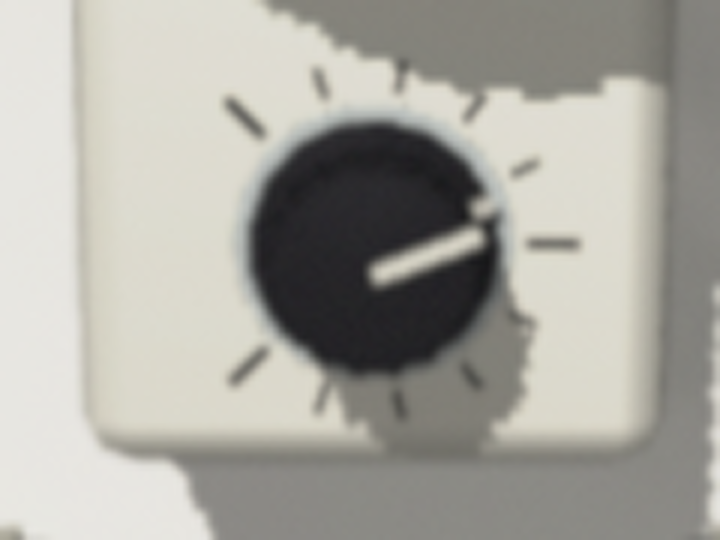

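Pointer is about a fifth of a step beyond four (~1.98 rad), so about 0.85 rad remains.

Request:
{"name": "step_arm", "arguments": {"plan": [[-0.2,0,0,0.02,-0.15],[-0.2,0,0,0.07,-0.3],[-0.2,0,0,0.12,-0.425],[-0.2,0,0,0.17,-0.425],[-0.2,0,0,0.19,-0.425],[-0.2,0,0,0.199,-0.425],[-0.2,0,0,0.199,-0.425],[0.8,0,0,0.199,-0.425],[0.8,0,0,0.199,-0.425],[0.8,0,0,0.199,-0.425],[0.8,0,0,0.199,-0.425],[0.8,0,0,0.199,-0.31],[0.8,0,0,0.199,-0.19],[0.8,0,0,0.199,-0.07],[0.8,0,0,0.199,0.05],[0.8,0,0,0.199,0.17],[0.8,0,0,0.199,0.29],[0.8,0,0,0.199,0.41],[0.8,0,0,0.199,0.425],[0.8,0,0,0.199,0.425]]}}

```text
time: 55.15
tool_pos: [0.4692, -0.1832, 0.0737]
tool_rot: [3.139, 0.0, 1.048]
contact_force: [0.8, -3.2, 4.4]
opening: 0.0377
grip_force: 15.0
```

Request:
{"name": "step_arm", "arguments": {"plan": [[0.8,0,0,0,0],[-0.2,0,0,0,0],[-0.2,0,0,0,0],[-0.2,0,0,0,0],[-0.2,0,0,-0.06,0],[-0.2,0,0,-0.12,-0.16],[-0.2,0,0,-0.18,-0.32],[-0.2,0,0,-0.199,-0.425],[-0.2,0,0,-0.199,-0.425],[-0.2,0,0,-0.199,-0.425]]}}

```text
time: 56.4
tool_pos: [0.4676, -0.1821, 0.2703]
tool_rot: [-3.139, -0.001, 1.469]
contact_force: [-0.3, -0.9, -1.2]
opening: 0.0552
grip_force: 0.0
```

```bash
python3 dial.py dial3.png
```

```text
[ 0.46763389 -0.1821228   0.27030548] 1.4688003422303826 [-0.28376648 -0.87034105 -1.1506457 ]
51 [ 0.47335238 -0.18897197] dial angle 2.830520832536629 by centre 3.1879234171283266
```

View pics/dial3.png

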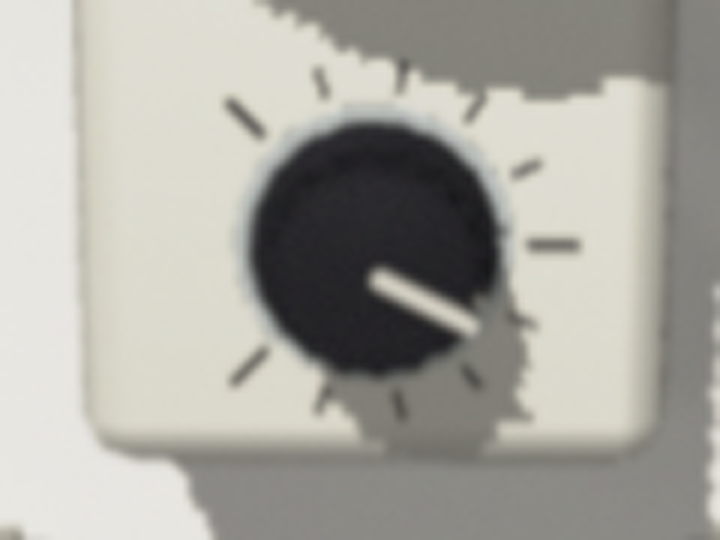

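Pointer direction is about 26–27° below the five mark: six, 2.83 rad. One numeric check of latch and lid, then hand in.

```bash
python3 - <<'E'
from h import *
c=read_camera('top'); W=cloud(c); K=ck(W)*1000
p=K[(K[...,1]>140)&(K[...,1]<180)&(abs(K[...,0])<6)&(K[...,2]>8)&(K[...,2]<100)]; print('lever z',np.median(p[:,2]))
q=W[(np.hypot(W[...,0]-.484,W[...,1]+.025)<.07)&(W[...,2]>.13)&(W[...,2]<.17)]; print('lid top',len(q),np.median(q[:,2]))
if np.median(p[:,2])<26: print(hand_in())
E
```

```text
lever z 20.29623274295557
lid top 2511 0.15171298868654948
the job is handed in; nothing more can be done
None
```

The job is handed in: drum clipped down with the latch closed, all three eggs each lying in their own ring, lid fully home, and the dial then turned to six (measured 2.83 rad). I did not move the mug, shaker, spice jar or lemon, but I did not re-measure where they stand.

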